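# Saddle the third tube, then hold the tee bracket over it for tacking

### The job

Finish this weld fit-up: take the loose tube from its yellow rest and set it gently into the groove between the two tubes lying in the blue cradle, so that the three form a pyramid, level with them end to end, and let go of it. Then pick up the red tee bracket, lift it over the dark stop fence without knocking the fence, and hold it upright above the top tube, centred on the tube's length and width and with its long side along the tube, about 8 mm clear and never touching the tube; finish while still holding it there. Leave the green jar and the orange magnet alone.

Things in the scene. Friction and masses are not known exactly. Their poses are not given: they have to be found in the camera images.
- cradle: Fixed blue steel cradle, 156 x 101 mm, holding two tubes side by side; left or right of the fence (varies), the mat on the other side. Origin: centre of its underside, on the table; x is its long side, along the tubes; z up. Floor 8 mm thick, side rails to 26 mm, end lips to 18 mm above the table. A third tube saddled on the two has its axis over the cradle's middle line, 62.5 mm above the table.
- tube_a: Bright metal tube, 40 mm diameter, 140 mm long, lying loose in the cradle with about 1 mm of play, its axis at y = +20 mm of the cradle and 28 mm above the table. Origin: middle of its axis; its x is the tube's axis; it can roll.
- tube_b: Same kind of tube, in the cradle at y = -20 mm, axis 28 mm above the table. Origin: middle of its axis; x is the tube's axis; it can roll.
- tube_top: The loose third tube, same kind: 40 mm diameter, 140 mm long, 0.3 to 0.5 kg, dark open-looking ends. Starts lying in the yellow rest on the black mat, axis 30 mm above the table. Origin: middle of its axis; x is the tube's axis.
- rest: Fixed yellow rest on the mat, 100 x 56 mm, that keeps the tube from rolling: two rails 8 mm wide, 46 mm over their outsides, their tops 16 mm above the table. Origin: centre of its underside; x runs along the tube.
- bracket: Red steel tee bracket, 0.3 to 0.5 kg, loose, upright on the 4 mm mat. Flat foot 70 x 36 x 8 mm; upright web on its middle, 70 mm long, 10 mm thick, 8 to 68 mm above the foot's underside, with a 14 mm hole centred 22 mm up. Origin: centre of the foot's underside; x along web and foot, y through the web's thickness (grip across it, near the top), z up. Either end may face either way.
- fence: Fixed dark steel stop fence across the middle of the table, 280 mm long, upright plate 12 mm thick on a 50 mm wide foot, 70 mm high. Origin: centre of its underside; x along its length.
- mat: Fixed black rubber mat, 300 x 180 x 4 mm, that carries the rest and the bracket. Origin: centre of its underside; x is its long side.
- jar: Bystander: green jar, 70 mm diameter, 58 mm high, beyond the fence's far end. Origin: centre of its underside.
- magnet: Bystander: orange welding magnet, block 22 x 85 x 55 mm high, standing beyond the cradle's far end. Origin: centre of its underside.
Things that resemble listed ones, but are neither listed nor needed, are in the scene too. There is more than one size of the bracket; the job needs the middle-sized.

How it is judged:
On the way, in this order (a step that is already met when the one before it is completed fails the run):
1. the third tube lies in the groove between the two tubes, let go and at rest (x of tube_top in the frame of cradle between -0.012 and 0.012 m and y of tube_top in the frame of cradle between -0.005 and 0.005 m and z of tube_top in the frame of cradle between 0.0585 and 0.0655 m and angle between the x axis of tube_top and the x axis of cradle, either way round below 0.1 rad and z of tube_a in the frame of cradle between 0.025 and 0.031 m and z of tube_b in the frame of cradle between 0.025 and 0.031 m and contact force between the fingers and tube_top below 0.1 N and linear speed of tube_top below 0.02 m/s), for 0.2 s.
2. the bracket is carried over the stop fence (y of bracket in the frame of fence between -0.05 and 0.05 m and x of bracket in the frame of fence between -0.19 and 0.19 m and z of bracket in the frame of fence above 0.07 m).
At the end, for the whole second after the job is handed in: Third tube saddled on the two in the cradle (5 mm sideways, 12 mm lengthwise, 0.1 rad), let go; bracket held still in the gripper, upright and parallel to the tube (0.1 rad), centred over it within 8 mm, its underside 3 to 13 mm above the tube, touching only the fingers (x of tube_top in the frame of cradle between -0.012 and 0.012 m and y of tube_top in the frame of cradle between -0.005 and 0.005 m and z of tube_top in the frame of cradle between 0.0585 and 0.0655 m and angle between the x axis of tube_top and the x axis of cradle, either way round below 0.1 rad and z of tube_a in the frame of cradle between 0.025 and 0.031 m and z of tube_b in the frame of cradle between 0.025 and 0.031 m and contact force between each of the arm, the fingers and tube_top below 0.1 N and horizontal distance between bracket and tube_top below 0.008 m and z of bracket in the frame of cradle between 0.0855 and 0.0955 m and angle between bracket's own z axis and vertical below 0.1 rad and angle between the x axis of bracket and the x axis of tube_top, either way round below 0.1 rad and contact force between bracket and tube_top below 0.05 N and contact force between the fingers and bracket above 1 N and linear speed of bracket below 0.02 m/s); the arm keeps its last pose, push and grip.
It fails at once if the bracket presses on a tube (contact force between bracket and tube_top above 1 N or contact force between bracket and tube_a above 1 N or contact force between bracket and tube_b above 1 N).
It fails at once if the tube is dropped instead of set down (contact force between the fingers and tube_top below 0.05 N and linear speed of tube_top above 0.45 m/s).
It fails at once if the fence is knocked (contact force between fence and the arm above 3 N or contact force between fence and the fingers above 3 N or contact force between fence and bracket above 3 N or contact force between fence and tube_top above 3 N).
It fails at once if a bystander is disturbed (distance of any of jar, magnet from where it was at the start of the episode above 0.02 m).
It also fails if it takes over 62 s, if anything falls off the work surface, if the arm or the gripper's body presses on something with over 40 N, if the wrist force passes 120 N, or if a joint passes its speed limit or range.

### The arm

A 7-joint arm with a two-finger parallel gripper is mounted at the origin on the work surface. World frame = base frame: x ahead of the robot, y to its left, z up, the work surface at z = 0. Lengths are in m, angles in rad, forces in N, time in s.
With the tool pointing down it reaches from about 0.425 to 0.925 m from the base axis. Payload 6.8 kg.
Tool frame: the origin (TCP) lies midway between the tips of the shut fingers; the grasp point (between the pads) lies 19 mm behind it (grip_point_offset is the distance from the TCP to the grasp point, in m); y points along the fingers, x is the direction in which the jaws open and shut, and the axes are right-handed (so a half turn about y gives the same grasp; the last joint's range is limited). The gripper opens to 85 mm and grips with 20 to 120 N. Pads are 22 mm wide; open, the fingers measure 114 mm over their backs; the gripper's body (76 mm by 85 mm) begins 54 mm behind the grasp point. The pads swing forward as they close: fully open they stand 13 mm farther back than shut.
Start: joints at [-1.221, 0.477, 0.022, 1.555, -0.011, 1.109, -0.083], TCP at [0.298, 0.606, 0.231] pointing down, gripper open.
Joint ranges: [-2.96, 2.96], [-0.34, 2.1], [-1.41, 1.46], [0.24, 2.44], [-1.37, 4.51], [0.17, 1.92], [-2.96, 2.96]. Speed limits (rad/s): [2.39, 2.39, 3.14, 3.14, 3.14, 3.14, 3.14].

### API

Orientations are given as a unit quaternion [w, x, y, z].
In Python, from station import get_obs, read_camera, hand_in, grip_point_offset gives the robot as it stands.
- The arm moves only by the tool play_rows, never from a script. Its argument "increments" is a list of rows, each a list of 2 entries, a list of its own where there are three numbers: the shift along the tool's x, y, z in m, then the turn, a rotation vector about the tool's x, y, z in degrees. In form: [[[tx, ty, tz], [ax, ay, az]], ...]. A call has 1 to 20 rows; each row shifts and turns the commanded pose from where the row before left it, along the tool's axes as they then stand; what a row does not reach is not made up. A row lasts 1/12 s, in which the tool goes at most 41.7 mm and 7.16 degrees, less where a joint would pass 70% of its speed; a pose out of reach is approached as far as the arm can. A call with a gripper value outside its range is refused whole. "gripper" is the finger opening in m, from 0 to 0.0854, set as the call begins (left out, the last holds). The fingers move at their own pace and stop on an object; "grip_force" is the grip in N (left out, the last holds). Time passes only in rows, so rows that do not move let the fingers close. It gives the time, the measured TCP pose, the force and the opening at its end, in the units of the state.
- get_obs(): the state, without advancing time (a new reading comes with each control period).
- read_camera(name): name is "scene" or "top" or "wrist"; returns a dict with "color" (384x512x3 uint8, red, green, blue), "range_z" (384x512 float32, m along the optical axis (not along the pixel's ray), 0 where there is no reading), "intrinsics" (3x3 intrinsics, pixels), "dist_coeffs" ([k1, k2, p1, p2, k3] as OpenCV has them; the pictures are not rectified), "R" (3x3) and "t" (3): a world point X has camera coordinates R X + t; the wrist camera has in their place "hand_eye" (4x4, takes a point from camera to tool coordinates, whose origin is the TCP and whose axes are the tool frame's). Camera axes: x right, y down, z forward; pixel columns grow to the right and rows downward; lengths in m; the calibration is good to about 2 mm. A picture is of the moment at which its call begins: read the wrist's pose just before it.
- hand_in(): hands the job in, once; it reports no verdict.
The state is a dict: "t": time; "q": joint angles; "joint_vel": joint speeds; "joint_torque": joint torques, N m; "eef_pos": TCP position; "tool_rot": TCP orientation; "contact_force": force on the tool from outside, world axes, zero at the start; "torque": the same for the moment, N m; "gripper_width": opening from 0.0 (shut) to 1.0 (fully open).
Only numpy, scipy, OpenCV 4.12 (cv2) and the standard library are available. Lean on these libraries where they do the work, as an engineer would, in place of code of your own. Each camera call takes 0.05 s, during which the arm holds its last target. There are 200 camera calls.

## Working session

There is one attempt and no reset: what is moved stays moved. The work goes in short steps, Python scripts to look and compute and a tool call to move; the robot and the scene stay as the last step left them, time stands still between calls to the robot, and variables do not carry over. Pictures are saved under pics/ and viewed, about 8 in all and at most 12, crops included, and the job is handed in when it is done.

Besides the shell and the picture viewer there is one more tool, called after "Emit:" by a JSON object that holds its "fn" and its "kwargs". play_rows: Moves the arm, as the interface text tells. Its arguments: {"type":"object","properties":{"increments":{"type":"array","items":{"type":"array"}},"gripper":{"type":"number"},"grip_force":{"type":"number"}},"required":["increments"]}

```bash
ls; mkdir -p pics; python3 - <<'E'
from station import *
import cv2,numpy as np
o=get_obs();print({k:np.round(v,3).tolist() for k,v in o.items()})
print(grip_point_offset() if callable(grip_point_offset) else grip_point_offset)
ims=[]
for n in("scene","top"):
    c=read_camera(n);np.savez(f"{n}0.npz",**c)
    ims.append(c["color"])
    print(n,c["intrinsics"].tolist(),c["dist_coeffs"],c["R"].tolist(),c["t"])
for n,i in zip(("scene","top"),ims): cv2.imwrite(f"pics/{n}0.png",cv2.resize(i[:,:,::-1],(800,600)))
E
```

```text
pics
{'t': 0.0, 'q': [-1.221, 0.478, 0.022, 1.556, -0.012, 1.109, -0.083], 'joint_vel': [-0.001, -0.001, 0.001, -0.002, -0.0, -0.001, -0.002], 'joint_torque': [-0.001, -59.644, 1.608, -28.12, 0.013, 0.009, -0.0], 'eef_pos': [0.298, 0.605, 0.23], 'tool_rot': [-0.6, 0.601, 0.373, -0.374], 'contact_force': [-0.589, -0.653, 0.682], 'torque': [0.034, 0.002, 0.019], 'gripper_width': 1.0}
0.0187
scene [[461.6765829170726, 0.0, 249.51460767802138], [0.0, 461.6765829170726, 189.68584717256985], [0.0, 0.0, 1.0]] [-0.01346013  0.          0.          0.          0.        ] [[-0.8345897468513188, 0.5507913827896022, 0.009423751661039616], [0.42221037654637783, 0.6505575071353596, -0.6312791203947679], [-0.3538337920369067, -0.5228802755455056, -0.7754984623184233]] [ 0.44829033 -0.24607555  1.47910881]
top [[350.7708204288084, 0.0, 263.64642672359616], [0.0, 350.7708204288084, 185.63910723243097], [0.0, 0.0, 1.0]] [-0.01266158  0.          0.          0.          0.        ] [[-0.005996579154605783, -0.9999636640477289, -0.006059011691982775], [-0.9853298527104498, 0.0069420401594697135, -0.17051946937528198], [0.1705553352904739, 0.004947591602522059, -0.9853356783052608]] [0.05439417 0.60305052 0.90700775]
```

View pics/scene0.png

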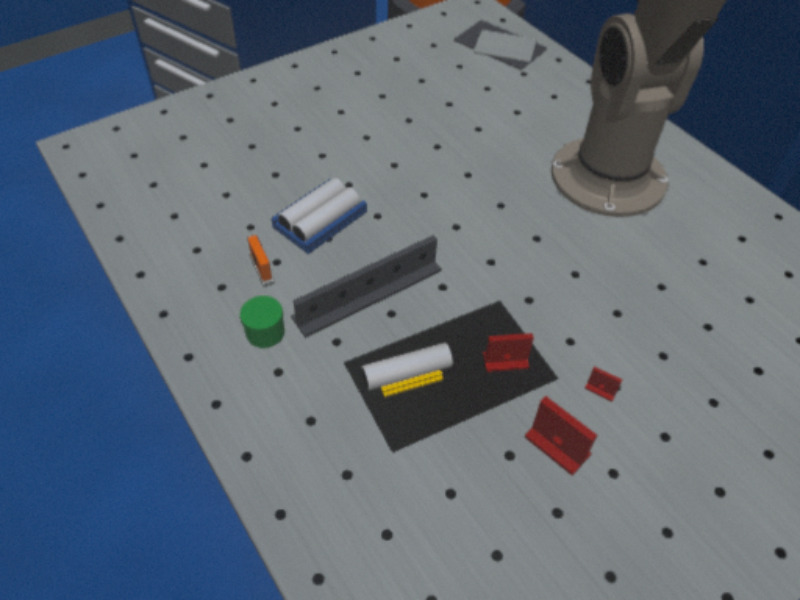

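View pics/top0.png

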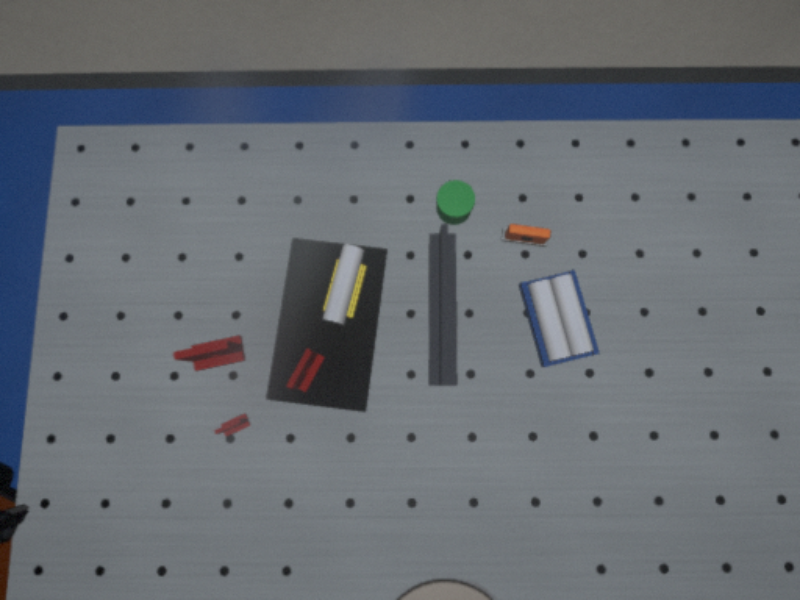

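The scene view shows the mat, with tube (408,366) and mid-size bracket (508,352), on the robot's left (+y) side of the fence. The cradle (320,213) is on the right. The two red things off the mat, at (560,435) and (603,383), are decoys. In the top view the tube is at (345,284), the bracket at (306,370), the fence at (443,310) and the cradle at (559,318).

```bash
cat > h.py <<'E'
import numpy as np,cv2
from scipy.spatial.transform import Rotation as Rn
def cloud(c,T=None):
    h,w=c["range_z"].shape
    u,v=np.meshgrid(np.arange(w),np.arange(h))
    p=cv2.undistortPoints(np.stack([u,v],-1).reshape(-1,1,2).astype(float),c["intrinsics"],c["dist_coeffs"]).reshape(h,w,2)
    P=np.dstack([p,np.ones((h,w))])*c["range_z"][...,None]
    if T is None: return (P-c["t"])@c["R"]   # R^T(P-t)
    return P@T[:3,:3].T+T[:3,3]
def masks(c):
    H=cv2.cvtColor(c["color"],cv2.COLOR_RGB2HSV).astype(int);h,s,v=H[...,0],H[...,1],H[...,2]
    return dict(red=((h<6)|(h>172))&(s>130)&(v>50),blue=(h>100)&(h<125)&(s>120)&(v>40),green=(h>45)&(h<80)&(s>120),
      orange=(h>=7)&(h<18)&(s>150),yellow=(h>20)&(h<35)&(s>120),white=(s<50)&(v>120),dark=(v<75))
def rect(P):
    r=cv2.minAreaRect(P[:,:2].astype(np.float32)*1000);b=cv2.boxPoints(r)/1000
    e=b[1]-b[0];f=b[2]-b[1]
    l=e if np.hypot(*e)>np.hypot(*f) else f
    a=np.degrees(np.arctan2(l[1],l[0]))%180
    return np.round(b.mean(0),4),np.round(sorted([np.hypot(*e),np.hypot(*f)]),4),round(a,1)
def wristT(o,c):
    q=o["tool_rot"];T=np.eye(4);T[:3,:3]=Rn.from_quat([q[1],q[2],q[3],q[0]]).as_matrix();T[:3,3]=o["eef_pos"]
    return T@c["hand_eye"]
def toolmove(o,d): # world vec -> tool
    q=o["tool_rot"];return Rn.from_quat([q[1],q[2],q[3],q[0]]).as_matrix().T@np.array(d)
E
python3 - <<'E'
from h import *
for n in("top","scene"):
    c=dict(np.load(n+"0.npz"));P=cloud(c);M=masks(c)
    t=(P[...,0]>.3)&(P[...,0]<1.2)&(abs(P[...,1])<.6)&(c["range_z"]>0)
    print(n,"table z",np.median(P[...,2][t]))
    for k,zl in(("red",.03),("blue",.012),("green",.045),("orange",.04),("yellow",.008),("white",.035),("dark",.05)):
        m=(M[k]&t&(P[...,2]>zl)&(P[...,2]<.12)).astype(np.uint8)
        N,L,S,_=cv2.connectedComponentsWithStats(m)
        for i in range(1,N):
            if S[i,4]>25:
                Q=P[L==i];print(k,S[i,4],rect(Q),"z90",np.round(np.percentile(Q[:,2],[5,50,95]),3))
E
```

```text
top table z 0.000281805515090951
red 155 (array([0.5   , 0.4023], dtype=float32), array([0.0132, 0.084 ], dtype=float32), np.float32(102.2)) z90 [0.085 0.088 0.09 ]
red 98 (array([0.4688, 0.241 ], dtype=float32), array([0.0094, 0.069 ], dtype=float32), np.float32(152.7)) z90 [0.069 0.072 0.075]
blue 90 (array([ 0.5678, -0.257 ], dtype=float32), array([0.0078, 0.1475], dtype=float32), np.float32(12.2)) z90 [0.024 0.026 0.029]
blue 211 (array([ 0.5335, -0.1809], dtype=float32), array([0.078 , 0.1713], dtype=float32), np.float32(40.3)) z90 [0.017 0.026 0.029]
green 405 (array([ 0.7686, -0.0282], dtype=float32), array([0.0624, 0.064 ], dtype=float32), np.float32(168.4)) z90 [0.055 0.058 0.061]
orange 131 (array([ 0.7087, -0.1578], dtype=float32), array([0.0145, 0.0703], dtype=float32), np.float32(80.7)) z90 [0.052 0.054 0.057]
yellow 122 (array([0.6113, 0.1527], dtype=float32), array([0.0097, 0.099 ], dtype=float32), np.float32(165.7)) z90 [0.008 0.012 0.018]
white 627 (array([0.6196, 0.1741], dtype=float32), array([0.0355, 0.1395], dtype=float32), np.float32(164.7)) z90 [0.04  0.047 0.0
[... 1484 characters left out ...]
0 [0.051 0.059 0.062]
orange 144 (array([ 0.7131, -0.1565], dtype=float32), array([0.0167, 0.0735], dtype=float32), np.float32(81.7)) z90 [0.045 0.055 0.059]
yellow 249 (array([0.624 , 0.1941], dtype=float32), array([0.019 , 0.0994], dtype=float32), np.float32(165.2)) z90 [0.009 0.014 0.019]
white 880 (array([ 0.5578, -0.2092], dtype=float32), array([0.076 , 0.1438], dtype=float32), np.float32(13.1)) z90 [0.037 0.046 0.051]
white 746 (array([0.6214, 0.1772], dtype=float32), array([0.0358, 0.1407], dtype=float32), np.float32(165.6)) z90 [0.037 0.048 0.052]
dark 507 (array([5.833e-01, 5.000e-04], dtype=float32), array([0.0109, 0.2759], dtype=float32), np.float32(177.9)) z90 [0.051 0.061 0.071]
```

```bash
python3 - <<'E'
from h import *
from station import get_obs
o=get_obs();R=Rn.from_quat(np.roll(o["tool_rot"],-1)).as_matrix();print(np.round(R,3))
print("y yaw",np.degrees(np.arctan2(R[1,1],R[0,1])))
# rotation about tool z to bring y to 165.2 mod 180
E
```

```text
[[ 0.442 -0.001 -0.897]
 [ 0.897 -0.002  0.442]
 [-0.002 -1.    -0.   ]]
y yaw -111.21381346452348
```

Emit:
{"fn": "play_rows", "kwargs": {"increments": [[[0,0,0],[0,-5.7,0]],[[0,0,0],[0,-5.7,0]],[[-0.0208,0,-0.0263],[0,0,0]],[[-0.0208,0,-0.0263],[0,0,0]],[[-0.0208,0,-0.0263],[0,0,0]],[[-0.0208,0,-0.0263],[0,0,0]],[[-0.0208,0,-0.0263],[0,0,0]],[[-0.0208,0,-0.0263],[0,0,0]],[[-0.0208,0,-0.0263],[0,0,0]],[[-0.0208,0,-0.0263],[0,0,0]],[[-0.0208,0,-0.0263],[0,0,0]],[[-0.0208,0,-0.0263],[0,0,0]],[[-0.0208,0,-0.0263],[0,0,0]],[[-0.0208,0,-0.0263],[0,0,0]],[[-0.0208,0,-0.0263],[0,0,0]],[[-0.0208,0,-0.0263],[0,0,0]],[[-0.0208,0,-0.0263],[0,0,0]],[[-0.0208,0,-0.0263],[0,0,0]],[[0,0,0],[0,0,0]],[[0,0,0],[0,0,0]]], "gripper": 0.085}}

```text
t: 1.77
eef_pos: [0.6208, 0.173, 0.2308]
tool_rot: [-0.561, 0.562, 0.429, -0.43]
contact_force: [-0.1, 0.0, -0.5]
gripper_width: 0.993
```

```bash
cat > w.py <<'E'
import sys
from h import *
from station import *
def look(name,save=True):
    o=get_obs();c=read_camera("wrist");np.savez(name+".npz",**c)
    if save: cv2.imwrite(f"pics/{name}.png",c["color"][:,:,::-1])
    R=Rn.from_quat(np.roll(o["tool_rot"],-1)).as_matrix()
    print("eef",np.round(o["eef_pos"],4),"z yaw",round(np.degrees(np.arctan2(R[1,2],R[0,2])),2),"y",np.round(R[:,1],3),"F",np.round(o["contact_force"],1),"w",o["gripper_width"],"t",o["t"])
    return o,c,cloud(c,wristT(o,c)),masks(c),R
def comps(P,M,c,k,zl,zh=.15,mn=150):
    m=(M[k]&(c["range_z"]>0)&(P[...,2]>zl)&(P[...,2]<zh)).astype(np.uint8)
    N,L,S,_=cv2.connectedComponentsWithStats(m)
    for i in range(1,N):
        if S[i,4]>mn:
            Q=P[L==i];r=rect(Q);print(k,S[i],r[0],r[1],r[2],"z",np.round(np.percentile(Q[:,2],[5,50,95]),4))
E
python3 - <<'E'
from w import *
o,c,P,M,R=look("w1")
for a in(("white",.035),("yellow",.01),("red",.06)): comps(P,M,c,*a)
E
```

```text
eef [0.6208 0.173  0.2308] z yaw 164.88 y [-0.    -0.001 -1.   ] F [-0.1  0.  -0.5] w 0.9930395688967992 t 1.7667
white [ 243  104   34  122 3839] [0.6196 0.173 ] [0.0371 0.1404] 165.8 z [0.0389 0.0476 0.0503]
white [  0 205  19  36 333] [ 0.6083 -0.1664] [0.0246 0.049 ] 155.0 z [0.0358 0.0411 0.0476]
yellow [237 120   8  79 270] [0.6113 0.1501] [0.007  0.0985] 165.7 z [0.0101 0.0119 0.0171]
yellow [278 145   5  54 162] [0.6387 0.1937] [0.0056 0.0678] 166.2 z [0.0101 0.0109 0.0167]
red [274   0  20  44 473] [0.4834 0.2329] [0.0102 0.0378] 151.6 z [0.0693 0.0717 0.0731]
red [411   0  52  25 577] [0.5058 0.3731] [0.0136 0.0341] 102.7 z [0.065  0.0868 0.0885]
```

View pics/w1.png

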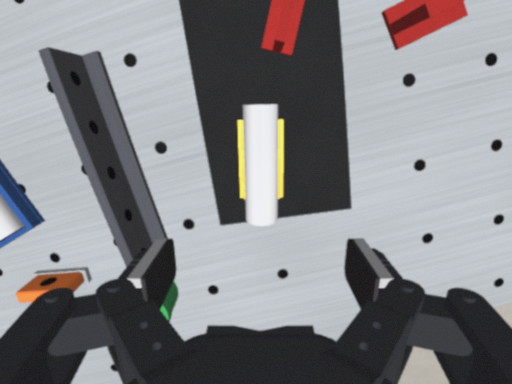

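The wrist view shows the tube at (261,163), between the yellow rails and parallel to the view's vertical. The measurement agrees with the top view, so I'm descending.

Emit:
{"fn": "play_rows", "kwargs": {"increments": [[[0,0,0.001],[0,-0.8,0]],[[0,0.018,0],[0,0,0]],[[0,0.018,0],[0,0,0]],[[0,0.018,0],[0,0,0]],[[0,0.018,0],[0,0,0]],[[0,0.018,0],[0,0,0]],[[0,0.018,0],[0,0,0]],[[0,0.018,0],[0,0,0]],[[0,0.018,0],[0,0,0]],[[0,0.018,0],[0,0,0]],[[0,0.018,0],[0,0,0]],[[0,0.012,0],[0,0,0]],[[0,0.012,0],[0,0,0]],[[0,0.008,0],[0,0,0]],[[0,0,0],[0,0,0]],[[0,0,0],[0,0,0]]]}}

```text
t: 3.15
eef_pos: [0.619, 0.1766, 0.0194]
tool_rot: [0.557, -0.557, -0.435, 0.435]
contact_force: [-0.0, -1.2, 0.5]
gripper_width: 0.993
```

Emit:
{"fn": "play_rows", "kwargs": {"increments": [[[0,0,0],[0,0,0]],[[0,0,0],[0,0,0]],[[0,0,0],[0,0,0]],[[0,0,0],[0,0,0]],[[0,0,0],[0,0,0]],[[0,0,0],[0,0,0]],[[0,0,0],[0,0,0]],[[0,0,0],[0,0,0]],[[0,0,0],[0,0,0]],[[0,0,0],[0,0,0]],[[0,0,0],[0,0,0]],[[0,0,0],[0,0,0]]], "gripper": 0.03, "grip_force": 50}}

```text
t: 4.15
eef_pos: [0.6193, 0.1752, 0.0204]
tool_rot: [-0.557, 0.558, 0.435, -0.435]
contact_force: [-2.5, -2.4, 7.0]
gripper_width: 0.448
```

Emit:
{"fn": "play_rows", "kwargs": {"increments": [[[0,-0.003,0],[0,0,0]],[[0,-0.007,0],[0,0,0]],[[0,-0.012,0],[0,0,0]],[[0,-0.018,0],[0,0,0]],[[0,-0.018,0],[0,0,0]],[[0,-0.018,0],[0,0,0]],[[0,-0.018,0],[0,0,0]],[[0,-0.018,0],[0,0,0]],[[0,-0.018,0],[0,0,0]],[[0,-0.01,0],[0,0,0]],[[0,0,0],[0,0,0]],[[0,0,0],[0,0,0]]]}}

```text
t: 5.15
eef_pos: [0.619, 0.1765, 0.1597]
tool_rot: [-0.557, 0.557, 0.436, -0.435]
contact_force: [0.2, -0.1, -4.1]
gripper_width: 0.451
```

```bash
python3 - <<'E'
from w import *
o,c,P,M,R=look("w2")
comps(P,M,c,"white",.10,.25);comps(P,M,c,"blue",.015,.04);comps(P,M,c,"white",.035,.06)
x=R[:,0];print("xyaw",np.degrees(np.arctan2(x[1],x[0])))
# plan: turn to z yaw 192.8, then delta
a=np.radians(192.8);zz=np.array([np.cos(a),np.sin(a)]);xx=np.array([zz[1],-zz[0]])
d=np.array([.5575,-.211])-o["eef_pos"][:2];print("dx,dz",d@xx,d@zz)
E
```

```text
eef [0.619  0.1765 0.1597] z yaw 165.98 y [ 0.001  0.    -1.   ] F [ 0.2 -0.1 -4.1] w 0.45055589161831716 t 5.15
white [  216   111    90   220 17433] [0.6069 0.1794] [0.0401 0.1137] 165.8 z [0.1781 0.187  0.1893]
xyaw 75.977183935546
dx,dz -0.3642457169447231 0.1458009951896545
```

View pics/w2.png

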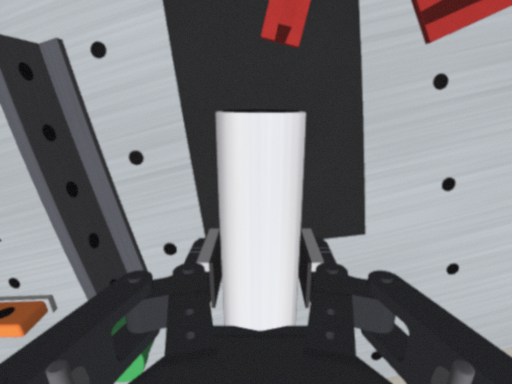

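Tube is held with about 0.7 mm lengthwise offset; it weighs about 0.42 kg. I'm carrying it over the fence.

Emit:
{"fn": "play_rows", "kwargs": {"increments": [[[0,0,0],[0,-6.7,0]],[[0,0,0],[0,-6.7,0]],[[0,0,0],[0,-6.7,0]],[[0,0,0],[0,-6.7,0]],[[-0.0228,0,0.0091],[0,0,0]],[[-0.0228,0,0.0091],[0,0,0]],[[-0.0228,0,0.0091],[0,0,0]],[[-0.0228,0,0.0091],[0,0,0]],[[-0.0228,0,0.0091],[0,0,0]],[[-0.0228,0,0.0091],[0,0,0]],[[-0.0228,0,0.0091],[0,0,0]],[[-0.0228,0,0.0091],[0,0,0]],[[-0.0228,0,0.0091],[0,0,0]],[[-0.0228,0,0.0091],[0,0,0]],[[-0.0228,0,0.0091],[0,0,0]],[[-0.0228,0,0.0091],[0,0,0]],[[-0.0228,0,0.0091],[0,0,0]],[[-0.0228,0,0.0091],[0,0,0]],[[-0.0228,0,0.0091],[0,0,0]],[[-0.0228,0,0.0091],[0,0,0]]]}}

```text
t: 6.87
eef_pos: [0.5563, -0.2124, 0.1577]
tool_rot: [0.442, -0.44, -0.552, 0.553]
contact_force: [-0.2, 0.6, -3.9]
gripper_width: 0.449
```

Emit:
{"fn": "play_rows", "kwargs": {"increments": [[[0,0,0],[0,0,0]],[[0,0,0],[0,0,0]],[[0,0,0],[0,0,0]]]}}

```text
t: 7.12
eef_pos: [0.557, -0.2108, 0.1581]
tool_rot: [0.442, -0.44, -0.552, 0.553]
contact_force: [0.5, 0.6, -4.8]
gripper_width: 0.449
```

```bash
python3 - <<'E'
from w import *
o,c,P,M,R=look("w3")
comps(P,M,c,"white",.10,.25);comps(P,M,c,"blue",.015,.04,60);comps(P,M,c,"white",.035,.06)
E
```

```text
eef [ 0.557  -0.2108  0.1581] z yaw -167.22 y [-0.002  0.001 -1.   ] F [ 0.5  0.6 -4.8] w 0.4491119189655117 t 7.1167
white [  216   110    90   221 17289] [ 0.5449 -0.2137] [0.0401 0.1148] 12.9 z [0.1767 0.1855 0.1878]
blue [ 203   99  109  129 2459] [ 0.5443 -0.2163] [0.1009 0.1257] 12.9 z [0.0171 0.0257 0.027 ]
```

View pics/w3.png

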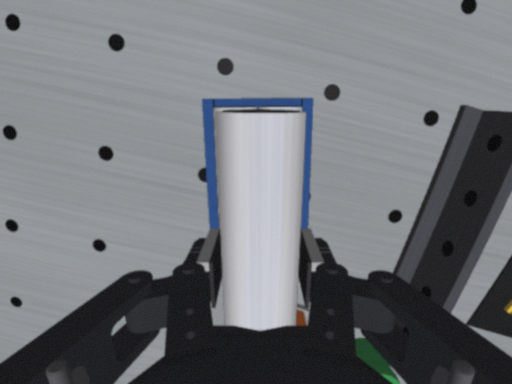

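Image: tube held over cradle, far end (261,112), blue end lip at (258,102); aligned within ~2 mm. I'll lower most of the way and re-measure.

Emit:
{"fn": "play_rows", "kwargs": {"increments": [[[-0.001,0.012,-0.001],[0,0,0]],[[0,0.014,0],[0,0,0]],[[0,0.014,0],[0,0,0]],[[0,0.014,0],[0,0,0]],[[0,0.012,0],[0,0,0]],[[0,0.008,0],[0,0,0]],[[0,0.006,0],[0,0,0]],[[0,0,0],[0,0,0]],[[0,0,0],[0,0,0]],[[0,0,0],[0,0,0]]]}}

```text
t: 8.0
eef_pos: [0.5594, -0.2125, 0.0799]
tool_rot: [-0.441, 0.442, 0.553, -0.552]
contact_force: [0.6, -1.3, -4.0]
gripper_width: 0.447
```

```bash
python3 - <<'E'
from w import *
o,c,P,M,R=look("w4")
comps(P,M,c,"white",.07,.25);comps(P,M,c,"blue",.015,.04,60);comps(P,M,c,"white",.03,.06,40)
E
```

```text
eef [ 0.5594 -0.2125  0.0799] z yaw -167.23 y [ 0.001 -0.    -1.   ] F [ 0.6 -1.3 -4. ] w 0.4471931842824779 t 8.0
white [  216   110    90   221 17327] [ 0.5468 -0.2156] [0.0404 0.114 ] 12.9 z [0.0984 0.1072 0.1095]
blue [ 184   93  153  151 4756] [ 0.5345 -0.2182] [0.1003 0.1069] 13.3 z [0.0173 0.0257 0.0269]
white [ 199  105   60  129 2073] [ 0.5359 -0.2386] [0.0371 0.0857] 12.6 z [0.037  0.0437 0.0471]
white [ 263  105   60  132 2254] [ 0.5279 -0.1988] [0.0369 0.0879] 13.3 z [0.0368 0.0438 0.0472]
white [217 279   7  28 105] [ 0.6208 -0.2272] [0.0049 0.0244] 5.8 z [0.0435 0.0454 0.0471]
white [297 278   8  29 117] [ 0.6082 -0.1741] [0.0052 0.0248] 26.0 z [0.0449 0.0465 0.0476]
```

Aligned within 0.3 mm sideways, 1.3 mm lengthwise. Lowering gently.

Emit:
{"fn": "play_rows", "kwargs": {"increments": [[[0,0.004,0.001],[0,0,0]],[[0,0.005,0],[0,0,0]],[[0,0.005,0],[0,0,0]],[[0,0.004,0],[0,0,0]],[[0,0.003,0],[0,0,0]],[[0,0.002,0],[0,0,0]],[[0,0.001,0],[0,0,0]],[[0,0.001,0],[0,0,0]],[[0,0,0],[0,0,0]],[[0,0,0],[0,0,0]],[[0,0,0],[0,0,0]]]}}

```text
t: 8.97
eef_pos: [0.558, -0.2126, 0.0545]
tool_rot: [-0.441, 0.441, 0.553, -0.552]
contact_force: [-0.7, 0.2, -4.5]
gripper_width: 0.45
```

Emit:
{"fn": "play_rows", "kwargs": {"increments": [[[0,0.001,0],[0,0,0]],[[0,0.0005,0],[0,0,0]],[[0,0.0005,0],[0,0,0]],[[0,0,0],[0,0,0]],[[0,0,0],[0,0,0]],[[0,0,0],[0,0,0]]]}}

```text
t: 9.47
eef_pos: [0.5581, -0.2129, 0.0532]
tool_rot: [-0.441, 0.442, 0.553, -0.552]
contact_force: [-2.0, 0.1, 4.6]
gripper_width: 0.452
```

Contact, about 9 N. Releasing.

Emit:
{"fn": "play_rows", "kwargs": {"increments": [[[0,0,0],[0,0,0]],[[0,0,0],[0,0,0]],[[0,0,0],[0,0,0]],[[0,0,0],[0,0,0]],[[0,0,0],[0,0,0]],[[0,0,0],[0,0,0]],[[0,0,0],[0,0,0]],[[0,0,0],[0,0,0]]], "gripper": 0.06}}

```text
t: 10.13
eef_pos: [0.5578, -0.2126, 0.0522]
tool_rot: [-0.441, 0.441, 0.553, -0.552]
contact_force: [-0.3, 0.2, 0.0]
gripper_width: 0.702
```

Emit:
{"fn": "play_rows", "kwargs": {"increments": [[[0,-0.005,0],[0,0,0]],[[0,-0.01,0],[0,0,0]],[[0,-0.015,0],[0,0,0]],[[0,-0.02,0],[0,0,0]],[[0,-0.02,0],[0,0,0]],[[0,-0.02,0],[0,0,0]],[[0,-0.02,0],[0,0,0]],[[0,-0.02,0],[0,0,0]],[[0,-0.02,0],[0,0,0]],[[0,0,0],[0,0,0]],[[0,0,0],[0,0,0]]]}}

```text
t: 11.05
eef_pos: [0.5587, -0.2129, 0.2044]
tool_rot: [-0.44, 0.442, 0.553, -0.552]
contact_force: [-0.3, -0.2, 0.5]
gripper_width: 0.706
```

```bash
python3 - <<'E'
from w import *
o,c,P,M,R=look("w5")
comps(P,M,c,"white",.055,.25);comps(P,M,c,"blue",.015,.04,60);comps(P,M,c,"white",.03,.055,40)
comps(P,M,c,"orange",.03);comps(P,M,c,"green",.03)
# plan to bracket: yaw z 152.4
a=np.radians(152.4);zz=np.array([np.cos(a),np.sin(a)]);xx=np.array([zz[1],-zz[0]])
d=np.array([.470,.2405])-o["eef_pos"][:2];print("dx,dz",d@xx,d@zz)
E
```

```text
eef [ 0.5587 -0.2129  0.2044] z yaw -167.24 y [ 0.004 -0.001 -1.   ] F [-0.3 -0.2  0.5] w 0.7060632564892075 t 11.05
white [ 239  105   43  146 5686] [ 0.5591 -0.2128] [0.0401 0.1412] 13.3 z [0.0701 0.08   0.0828]
blue [ 214   98   94  134 2379] [ 0.558  -0.2131] [0.0999 0.1533] 13.1 z [0.0173 0.0258 0.027 ]
white [ 223  105   20  130 1941] [ 0.5651 -0.2426] [0.0208 0.1402] 11.4 z [0.0372 0.0455 0.048 ]
white [ 279  104   19  131 2025] [ 0.5511 -0.1838] [0.02   0.1409] 14.3 z [0.0365 0.0452 0.048 ]
orange [ 246  279   59   39 1237] [ 0.7083 -0.161 ] [0.0172 0.0734] 81.9 z [0.0333 0.0531 0.0558]
green [368 333  20  40 485] [ 0.7591 -0.0114] [0.0256 0.0538] 13.3 z [0.051  0.0578 0.0589]
dx,dz 0.36073599807027923 0.2886278950113279
```

View pics/w5.png

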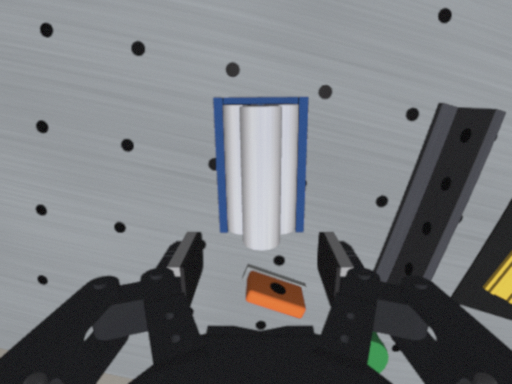

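Image: tube at (261,175) lies in the groove; measured top 82.8 mm, centred within 1 mm. Heading for the bracket.

Emit:
{"fn": "play_rows", "kwargs": {"increments": [[[0,0,0],[0,6.73,0]],[[0,0,0],[0,6.73,0]],[[0,0,0],[0,6.73,0]],[[0,0,0],[0,6.73,0]],[[0,0,0],[0,6.73,0]],[[0,0,0],[0,6.73,0]],[[0.0258,0,0.0206],[0,0,0]],[[0.0258,0,0.0206],[0,0,0]],[[0.0258,0,0.0206],[0,0,0]],[[0.0258,0,0.0206],[0,0,0]],[[0.0258,0,0.0206],[0,0,0]],[[0.0258,0,0.0206],[0,0,0]],[[0.0258,0,0.0206],[0,0,0]],[[0.0258,0,0.0206],[0,0,0]],[[0.0258,0,0.0206],[0,0,0]],[[0.0258,0,0.0206],[0,0,0]],[[0.0258,0,0.0206],[0,0,0]],[[0.0258,0,0.0206],[0,0,0]],[[0.0258,0,0.0206],[0,0,0]],[[0.0258,0,0.0206],[0,0,0]]]}}

```text
t: 12.77
eef_pos: [0.4684, 0.2422, 0.2014]
tool_rot: [-0.605, 0.605, 0.366, -0.367]
contact_force: [-0.5, -0.3, 0.6]
gripper_width: 0.703
```

Emit:
{"fn": "play_rows", "kwargs": {"increments": [[[0,0,0],[0,0,0]],[[0,0,0],[0,0,0]],[[0,0,0],[0,0,0]],[[0,0,0],[0,0,0]]]}}

```text
t: 13.1
eef_pos: [0.4697, 0.2393, 0.2017]
tool_rot: [-0.605, 0.605, 0.365, -0.366]
contact_force: [0.2, -0.4, 1.2]
gripper_width: 0.701
```

```bash
python3 - <<'E'
from w import *
o,c,P,M,R=look("w6")
comps(P,M,c,"red",.055,.25)
E
```

```text
eef [0.4697 0.2393 0.2017] z yaw 152.27 y [-0.001 -0.001 -1.   ] F [ 0.2 -0.4  1.2] w 0.7014835508249381 t 13.1
red [ 380   96  104   72 2702] [0.4992 0.4017] [0.0138 0.0905] 101.6 z [0.0588 0.0862 0.0884]
red [256 141  11  73 774] [0.4686 0.2405] [0.0099 0.0694] 152.3 z [0.0706 0.072  0.0731]
```

View pics/w6.png

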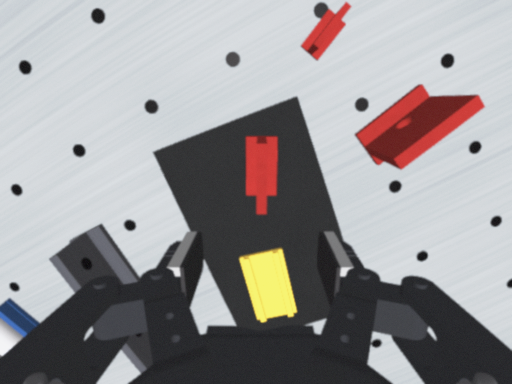

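Image: middle bracket at (261,170) straight ahead, web length 69 mm confirms the size. Descending and gripping.

Emit:
{"fn": "play_rows", "kwargs": {"increments": [[[0,0.018,0.0013],[0,0,0]],[[0,0.018,0],[0,0,0]],[[0,0.018,0],[0,0,0]],[[0,0.018,0],[0,0,0]],[[0,0.018,0],[0,0,0]],[[0,0.018,0],[0,0,0]],[[0,0.018,0],[0,0,0]],[[0,0.016,0],[0,0,0]],[[0,0.014,0],[0,0,0]],[[0,0.01,0],[0,0,0]],[[0,0,0],[0,0,0]],[[0,0,0],[0,0,0]]]}}

```text
t: 14.15
eef_pos: [0.4686, 0.241, 0.0362]
tool_rot: [-0.605, 0.605, 0.366, -0.366]
contact_force: [-0.1, 0.6, 0.7]
gripper_width: 0.701
```

Emit:
{"fn": "play_rows", "kwargs": {"increments": [[[0,0,0],[0,0,0]],[[0,0,0],[0,0,0]],[[0,0,0],[0,0,0]],[[0,0,0],[0,0,0]],[[0,0,0],[0,0,0]],[[0,0,0],[0,0,0]],[[0,0,0],[0,0,0]],[[0,0,0],[0,0,0]],[[0,0,0],[0,0,0]],[[0,0,0],[0,0,0]],[[0,0,0],[0,0,0]],[[0,0,0],[0,0,0]],[[0,0,0],[0,0,0]],[[0,0,0],[0,0,0]]], "gripper": 0.0, "grip_force": 70}}

```text
t: 15.32
eef_pos: [0.4689, 0.242, 0.0369]
tool_rot: [0.605, -0.605, -0.367, 0.366]
contact_force: [-0.3, -0.3, 6.2]
gripper_width: 0.108
```

Emit:
{"fn": "play_rows", "kwargs": {"increments": [[[0,-0.004,0],[0,0,0]],[[0,-0.01,0],[0,0,0]],[[0,-0.016,0],[0,0,0]],[[0,-0.018,0],[0,0,0]],[[0,-0.018,0],[0,0,0]],[[0,-0.018,0],[0,0,0]],[[0,-0.018,0],[0,0,0]],[[0,-0.018,0],[0,0,0]],[[0,-0.018,0],[0,0,0]],[[0,-0.012,0],[0,0,0]],[[0,0,0],[0,0,0]],[[0,0,0],[0,0,0]],[[0,0,0],[0,0,0]]]}}

```text
t: 16.4
eef_pos: [0.4677, 0.2412, 0.1855]
tool_rot: [-0.605, 0.605, 0.366, -0.367]
contact_force: [-0.3, -0.8, -4.0]
gripper_width: 0.108
```

```bash
python3 - <<'E'
from w import *
o,c,P,M,R=look("w7")
comps(P,M,c,"red",.10,.35)
a=np.radians(193.0);zz=np.array([np.cos(a),np.sin(a)]);xx=np.array([zz[1],-zz[0]])
d=np.array([.5583,-.2126])-o["eef_pos"][:2];print("dx,dz",d@xx,d@zz)
E
```

```text
eef [0.4677 0.2412 0.1855] z yaw 152.39 y [-0.001 -0.001 -1.   ] F [-0.3 -0.8 -4. ] w 0.10808222190112204 t 16.4
red [ 229  169   61  162 5903] [0.4637 0.2424] [0.0361 0.0614] 152.7 z [0.1597 0.2175 0.2212]
dx,dz -0.4625948670172091 0.013828320553643664
```

View pics/w7.png

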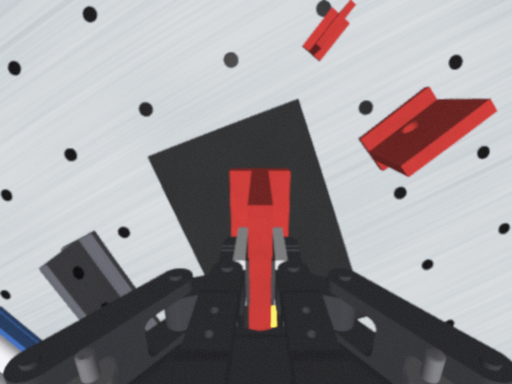

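Image: bracket held at (260,250), foot square to the view. Carrying it over the fence with its underside at about 153 mm.

Emit:
{"fn": "play_rows", "kwargs": {"increments": [[[0,0,0],[0,-6.77,0]],[[0,0,0],[0,-6.77,0]],[[0,0,0],[0,-6.77,0]],[[0,0,0],[0,-6.77,0]],[[0,0,0],[0,-6.77,0]],[[0,0,0],[0,-6.77,0]],[[-0.014,0,0.001],[0,0,0]],[[-0.026,0,0.001],[0,0,0]],[[-0.026,0,0.001],[0,0,0]],[[-0.026,0,0.001],[0,0,0]],[[-0.026,0,0.001],[0,0,0]],[[-0.026,0,0.001],[0,0,0]],[[-0.026,0,0.001],[0,0,0]],[[-0.026,0,0.001],[0,0,0]],[[-0.026,0,0.001],[0,0,0]],[[-0.026,0,0.001],[0,0,0]],[[-0.026,0,0.001],[0,0,0]],[[-0.026,0,0.001],[0,0,0]],[[-0.026,0,0.001],[0,0,0]],[[-0.026,0,0.001],[0,0,0]]]}}

```text
t: 18.12
eef_pos: [0.5333, -0.1056, 0.185]
tool_rot: [0.441, -0.439, -0.553, 0.554]
contact_force: [0.6, -0.3, -4.2]
gripper_width: 0.108
```

Emit:
{"fn": "play_rows", "kwargs": {"increments": [[[-0.026,0,0],[0,0,0]],[[-0.026,0,0],[0,0,0]],[[-0.026,0,0],[0,0,0]],[[-0.02,0,0],[0,0,0]],[[-0.012,0,0],[0,0,0]],[[0,0,0],[0,0,0]],[[0,0,0],[0,0,0]],[[0,0,0],[0,0,0]],[[0,0,0],[0,0,0]]]}}

```text
t: 18.87
eef_pos: [0.5588, -0.2096, 0.186]
tool_rot: [-0.44, 0.439, 0.554, -0.554]
contact_force: [0.2, 1.0, -4.2]
gripper_width: 0.104
```

```bash
python3 - <<'E'
from w import *
o,c,P,M,R=look("w8")
comps(P,M,c,"red",.10,.35);comps(P,M,c,"white",.03,.09);comps(P,M,c,"blue",.015,.04,60)
t=read_camera("top");s=read_camera("scene")
for n,c in(("top",t),("scene",s)):
    P=cloud(c);M=masks(c);ok=(abs(P[...,1]+.21)<.15)&(abs(P[...,0]-.56)<.15)
    for k in M: M[k]=M[k]&ok
    print(n);comps(P,M,c,"red",.10,.35,20);comps(P,M,c,"white",.055,.09,20)
cv2.imwrite("pics/s8.png",cv2.resize(s["color"][80:240,120:320,::-1],(800,640))[:600])
E
```

```text
eef [ 0.5588 -0.2096  0.186 ] z yaw -166.86 y [-0.001  0.001 -1.   ] F [ 0.2  1.  -4.2] w 0.10448622638133723 t 18.8667
red [ 231  170   58  162 5681] [ 0.5546 -0.2109] [0.0344 0.0615] 13.3 z [0.1603 0.2199 0.2217]
white [ 218  104   79  135 5924] [ 0.5575 -0.2126] [0.0784 0.1399] 13.5 z [0.0374 0.0478 0.0824]
blue [ 208   97   99  142 2696] [ 0.5579 -0.2131] [0.1001 0.154 ] 13.1 z [0.0174 0.0258 0.027 ]
top
red [380 199   5   8  30] [ 0.5346 -0.214 ] [0.0087 0.0165] 13.1 z [0.2194 0.2211 0.2232]
red [366 200   8  11  50] [ 0.5361 -0.2025] [0.0123 0.0238] 13.3 z [0.1588 0.1609 0.1633]
white [348 174  29  54 579] [ 0.5588 -0.2104] [0.039  0.1409] 13.3 z [0.069  0.0792 0.0837]
scene
red [189  82  25  27 253] [ 0.5609 -0.2012] [0.0258 0.068 ] 12.3 z [0.1602 0.1673 0.2221]
white [182 108  43  32 511] [ 0.559  -0.2083] [0.0375 0.1425] 13.4 z [0.0678 0.0798 0.0851]
```

View pics/s8.png

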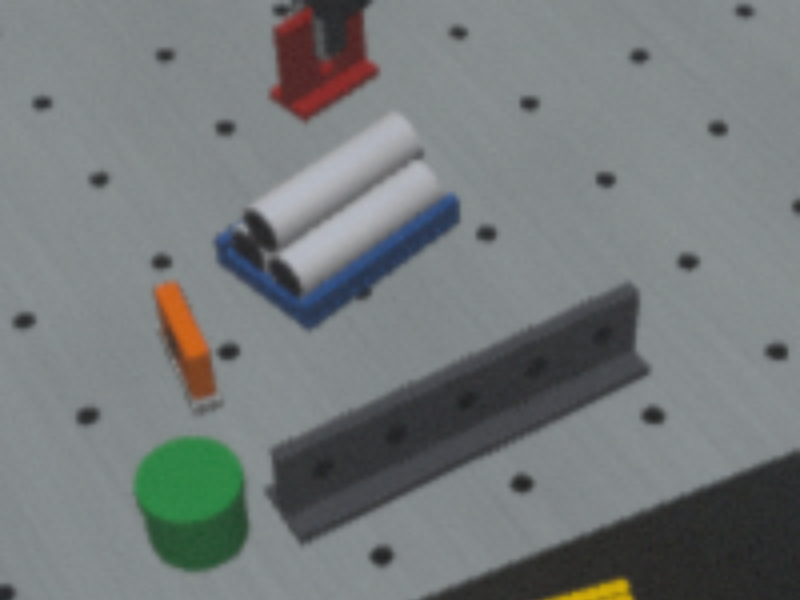

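Image: bracket upright above the saddled tubes; fence, jar (190,500) and magnet (185,345) undisturbed. Lowering in two stages.

Emit:
{"fn": "play_rows", "kwargs": {"increments": [[[-0.002,0.008,0],[0,0,0]],[[0,0.012,0],[0,0,0]],[[0,0.012,0],[0,0,0]],[[0,0.008,0],[0,0,0]],[[0,0.005,0],[0,0,0]],[[0,0,0],[0,0,0]],[[0,0,0],[0,0,0]],[[0,0,0],[0,0,0]],[[0,0,0],[0,0,0]]]}}

```text
t: 19.77
eef_pos: [0.5598, -0.2137, 0.1419]
tool_rot: [-0.44, 0.441, 0.554, -0.553]
contact_force: [-0.7, 0.8, -2.8]
gripper_width: 0.107
```

```bash
python3 - <<'E'
from w import *
o,c,P,M,R=look("w9")
comps(P,M,c,"red",.10,.35);comps(P,M,c,"white",.06,.09);comps(P,M,c,"blue",.015,.04,60)
E
```

```text
eef [ 0.5598 -0.2137  0.1419] z yaw -167.0 y [ 0.001 -0.    -1.   ] F [-0.7  0.8 -2.8] w 0.10730081461352103 t 19.7667
red [ 231  170   58  161 5697] [ 0.5559 -0.215 ] [0.0343 0.0618] 13.0 z [0.1162 0.1759 0.1776]
white [ 235  105   54   63 3289] [ 0.5124 -0.2237] [0.0401 0.0458] 13.6 z [0.0703 0.0799 0.0827]
blue [ 204   96  117  162 3654] [ 0.5581 -0.2132] [0.1008 0.1541] 13.3 z [0.0173 0.0258 0.027 ]
```

Emit:
{"fn": "play_rows", "kwargs": {"increments": [[[0.001,0.005,0.001],[0,0,0]],[[0,0.006,0],[0,0,0]],[[0,0.004,0],[0,0,0]],[[0,0.003,0],[0,0,0]],[[0,0.001,0],[0,0,0]],[[0,0,0],[0,0,0]],[[0,0,0],[0,0,0]],[[0,0,0],[0,0,0]],[[0,0,0],[0,0,0]],[[0,0,0],[0,0,0]],[[0,0,0],[0,0,0]],[[0,0,0],[0,0,0]]]}}

```text
t: 20.82
eef_pos: [0.5582, -0.2128, 0.1224]
tool_rot: [-0.44, 0.44, 0.553, -0.553]
contact_force: [-0.3, 0.3, -3.2]
gripper_width: 0.106
```

```bash
python3 - <<'E'
from w import *
o,c,P,M,R=look("w10")
comps(P,M,c,"red",.085,.35);comps(P,M,c,"white",.06,.09);comps(P,M,c,"blue",.015,.04,60)
w=M["red"]&(P[...,2]>.14);Q=P[w];d=np.array([.974,.227]);print("web slope along",np.polyfit(Q[:,:2]@d,Q[:,2],1)[0])
s=read_camera("scene");P=cloud(s);M=masks(s);ok=(abs(P[...,1]+.21)<.15)&(abs(P[...,0]-.56)<.15)
for k in M: M[k]=M[k]&ok
comps(P,M,s,"red",.09,.112,20);comps(P,M,s,"red",.08,.35,20);comps(P,M,s,"white",.055,.087,20)
cv2.imwrite("pics/s10.png",cv2.resize(s["color"][80:200,150:290,::-1],(700,600)))
E
```

```text
eef [ 0.5582 -0.2128  0.1224] z yaw -166.99 y [ 0. -0. -1.] F [-0.3  0.3 -3.2] w 0.10587981519886845 t 20.8167
red [ 231  170   58  161 5688] [ 0.5544 -0.214 ] [0.0344 0.0625] 12.9 z [0.0967 0.1563 0.1581]
white [ 230  108   60   61 3450] [ 0.5103 -0.2242] [0.0402 0.0407] 13.1 z [0.0704 0.0799 0.0828]
blue [ 198   97  126  173 4216] [ 0.5577 -0.2133] [0.1006 0.1536] 13.2 z [0.0173 0.0257 0.027 ]
web slope along -0.08725305469774815
red [190 111  24  15 141] [ 0.5618 -0.2041] [0.0297 0.0697] 2.5 z [0.0953 0.0995 0.1085]
red [191 100   9  16  66] [ 0.5788 -0.2062] [0.0108 0.0309] 19.3 z [0.1262 0.1504 0.1597]
red [190 111  24  15 147] [ 0.5618 -0.2041] [0.0297 0.0697] 2.5 z [0.0953 0.0997 0.1106]
white [182 108  43  32 388] [ 0.5589 -0.2082] [0.0356 0.1411] 13.1 z [0.0667 0.0777 0.0842]
```

View pics/s10.png

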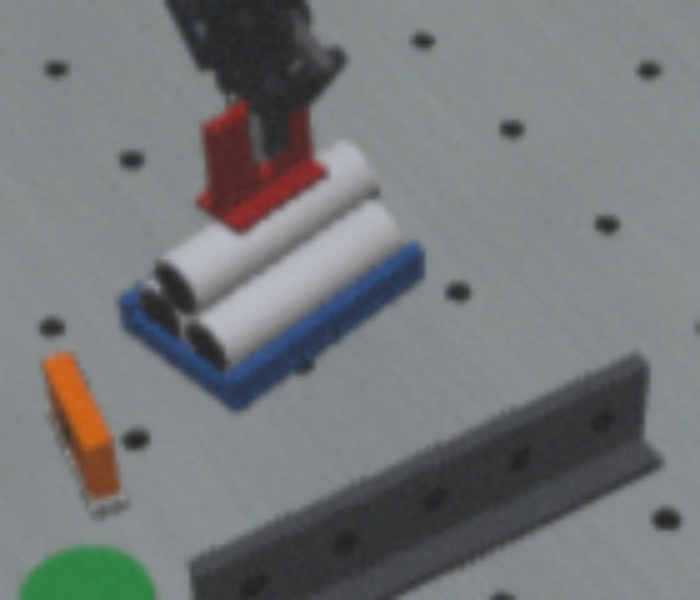

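```bash
python3 - <<'E'
from w import *
o=get_obs();c=dict(np.load("w10.npz"));P=cloud(c,wristT(o,c));M=masks(c)
d=np.array([.974,.227]);l=P[...,:2]@d-.4955
for nm,lo,hi in(("web",.13,.2),("foot",.085,.107)):
    m=M["red"]&(P[...,2]>lo)&(P[...,2]<hi)
    for a in np.arange(-.04,.04,.006):
        k=m&(l>a)&(l<=a+.006)
        if k.sum()>5: print(nm,round(a+.003,3),k.sum(),np.round(np.percentile(P[...,2][k],[10,50,90]),4))
E
```

```text
web -0.037 485 [0.1342 0.147  0.1569]
web -0.031 368 [0.1566 0.1574 0.1581]
web -0.025 340 [0.1566 0.1574 0.1581]
web -0.019 333 [0.1567 0.1574 0.1581]
web -0.013 342 [0.1565 0.1574 0.1582]
web -0.007 276 [0.1567 0.1574 0.1581]
web -0.001 276 [0.1566 0.1573 0.158 ]
web 0.005 256 [0.1567 0.1574 0.1581]
web 0.011 238 [0.1566 0.1574 0.158 ]
web 0.017 236 [0.1567 0.1573 0.1579]
web 0.023 211 [0.1566 0.1573 0.1579]
foot -0.037 171 [0.0955 0.0973 0.1051]
foot -0.031 384 [0.0966 0.0973 0.098 ]
foot -0.025 361 [0.0967 0.0974 0.0982]
foot -0.019 313 [0.0966 0.0973 0.0981]
foot -0.013 287 [0.0966 0.0973 0.0981]
foot -0.007 274 [0.0965 0.0973 0.0982]
foot -0.001 244 [0.0966 0.0974 0.0981]
foot 0.005 72 [0.0967 0.0975 0.098 ]
```

Level, with the underside at about 89.5 mm against the 85.5–95.5 mm band. Handing in.

```bash
python3 -c "
from station import *
print(hand_in())"
```

```text
the job is handed in; nothing more can be done
None
```

The tube is saddled in the groove and let go. The middle-sized bracket was carried over the fence and is held above the tube. I handed the job in at about 21 s of the 62 s; no verdict was reported.

**Last checks (wrist and scene cameras):**
- **Tube:** its top is about 82.8 mm above the table. It was within about 1 mm of the cradle's centre and parallel to it within about 0.3°.
- **Bracket:** it sits level, with web and foot heights constant to 0.2 mm along its length. It is within about 1 mm of the tube's centre in both directions and parallel within about 0.3°.
- **Clearance:** the underside is about 89.5 mm up, so about 7 mm clear of the tube. That is slightly under the 8 mm asked but within the 3–13 mm allowed.
- **Contacts:** the wrist force shows only the bracket's weight. The fence, jar and magnet showed no sign of being touched.

**Disagreements:**
- **Cradle position:** the wide cameras placed it 2–3 mm differently from the wrist camera. I used the wrist camera's relative measurements for the final fits.
- **Bracket slope:** my first slope check on the bracket gave a false tilt because it included pixels from the end face. Checking in sections along the bracket showed it level.

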